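# Seat pump spacer plates in the thickness gauges

## Task

Put the two white pump spacer plates away by thickness: take each from the parking stand and seat it upright, fully home on the floor of the narrowest gauge slot that it fits, then let go. The slots sit off-centre in their carriers, so feel for them gently: the plates and gauges must not be pressed hard against each other (keep it below about 20 N), and leave the bottle and jars where they are.

Things in the scene. Friction and masses are not known exactly. Their poses are not given: they have to be found in the camera images.
- plate_thin: Thin spacer plate of hard white plastic, a plain upright slab 46 mm wide (x), 10 mm thick (y), 65 mm tall (z), with a small steel stud low in its face, about 70 g. Origin: centre of its underside, z up. It starts upright in one of the two pockets of the stand (either one). Easily gripped from above across its thickness; rigid, tolerates a 60 N grip.
- plate_thick: Thick spacer plate of hard white plastic, a plain upright slab 46 mm wide (x), 18 mm thick (y), 65 mm tall (z), with a small steel stud low in its face, about 120 g. Origin: centre of its underside, z up. It starts upright in one of the two pockets of the stand (either one). Easily gripped from above across its thickness; rigid, tolerates a 60 N grip.
- gauge_narrow: Gauge with the narrowest slot (throat 11.5 mm in y, 49 mm in x): steel carrier 80 x 76 x 6 mm holding a grey insert 66 x 56 mm, flat top at z 47 mm, slot floor at z 20 mm. Mouth 1.5 mm wider on every side, tapering to the throat over the top 4 mm. Origin: centre of the carrier's underside, x along slot, y along row, z up. Insert shifted and springy: see row_base.
- gauge_middle: Gauge with the middle slot (throat 19.5 mm in y, 49 mm in x): steel carrier 80 x 76 x 6 mm holding a grey insert 66 x 56 mm, flat top at z 47 mm, slot floor at z 20 mm. Mouth 1.5 mm wider on every side, tapering to the throat over the top 4 mm. Origin: centre of the carrier's underside, x along slot, y along row, z up. Insert shifted and springy: see row_base.
- gauge_wide: Gauge with the widest slot (throat 27.5 mm in y, 49 mm in x): steel carrier 80 x 76 x 6 mm holding a grey insert 66 x 56 mm, flat top at z 47 mm, slot floor at z 20 mm. Mouth 1.5 mm wider on every side, tapering to the throat over the top 4 mm. Origin: centre of the carrier's underside, x along slot, y along row, z up. Insert shifted and springy: see row_base.
- stand: Fixed white parking stand 64 x 156 x 18 mm for the plates: two open pockets 52 mm (x) x 24 mm (y), at y = +39 and -39 mm of its origin, pocket floor 5 mm above the table, rims at 18 mm. Origin: centre of its underside, z up.
- row_base: Fixed base bar 86 x 262 x 8 mm, origin under its centre; 3 gauges along y, 82 mm apart, any order. Each insert (slot at its middle) is clamped up to 8 mm either way along y from its gauge's origin (x exact): new each time, NOT in any reported pose; see it or feel for it along the flat top. Inserts yield only downwards, on rubber feet: 0.2 mm per N, up to 6 mm, springing back.
- sample_bottle: Bystander: clear plastic bottle, 64 mm diameter, 130 mm tall; origin at the centre of its foot.
- sample_jar: Bystander: white jar, 44 mm diameter, 62 mm tall; origin at the centre of its foot.
- small_jar: Bystander: small clear jar, 36 mm diameter, 45 mm tall; origin at the centre of its foot.

How it is judged:
By the outcome, as a careful person would: the job done as asked, in the order asked, and still so for the second after the job is handed in, with the robot touching nothing.
It also fails if it takes over 72 s, if anything falls off the work surface, if the arm or the gripper's body presses on something with over 40 N, if the wrist force passes 120 N, or if a joint passes its speed limit or range.

## Robot

A 6-joint arm with a two-finger parallel gripper is mounted at the origin on the work surface. World frame = base frame: x ahead of the robot, y to its left, z up, the work surface at z = 0. Lengths are in m, angles in degrees, forces in N, time in s.
With the tool pointing down it reaches from about 0.325 to 0.775 m from the base axis. Payload 5.5 kg.
Tool frame: the origin (TCP) lies midway between the tips of the shut fingers; the grasp point (between the pads) lies 19 mm behind it; z points along the fingers, y is the line along which they close (so a half turn about z gives the same grasp; the last joint's range is limited). The gripper opens to 85 mm and grips with 20 to 120 N. Pads are 22 mm wide; open, the fingers measure 114 mm over their backs; the gripper's body (76 mm by 85 mm) begins 54 mm behind the grasp point. The pads swing forward as they close: fully open they stand 13 mm farther back than shut.
Start: joints at [-72.92, 5.22, 70.514, -0, 104.267, -3.249], TCP at [0.208, -0.563, 0.231] pointing down, gripper open.
Joint ranges: [-164.24, 164.24], [-49.07, 125.15], [9.68, 141.18], [-86.29, 266.29], [3.28, 154.24], [-151.56, 151.56]. Speed limits (degrees/s): [147.25, 147.25, 172.46, 180, 180, 180].

## Interface

Orientations are given as [roll, pitch, yaw] about the fixed x, y, z axes, in that order (R = Rz(yaw) Ry(pitch) Rx(roll)).
In Python, from workcell import env gives the robot as it stands.
- The arm moves only by the tool send_rows, never from a script. Its argument "targets" is a list of rows, each an object of numbers: "rx", "ry", "rz": the turn, a rotation vector about the world's x, y, z in degrees; "tx", "ty", "tz": the shift along the world's x, y, z in m; "jaw": the closure, from 0 (fully open) to 1 (shut). In form: [{"rx": .., "ry": .., "rz": .., "tx": .., "ty": .., "tz": .., "jaw": ..}, ...]. A call has 1 to 10 rows; each row is the pose to reach, as a shift and turn from the pose commanded when the call began; what a row does not reach only later rows make up. A row lasts 1/8 s, in which the tool goes at most 62.5 mm and 10.7 degrees, less where a joint would pass 70% of its speed; a pose out of reach is approached as far as the arm can. A call with a gripper value outside its range is refused whole. The fingers move at their own pace and stop on an object; "newtons" is the grip in N (left out, the last holds). Time passes only in rows, so rows that repeat a pose let the fingers close. It gives the time, the measured TCP pose, the force, the opening and the grip force at its end, in the units of the state.
- env.get_state(): the state, without advancing time (a new reading comes with each control period).
- env.capture(name): name is "side" or "top"; returns a dict with "frame" (420x560x3 uint8, blue, green, red), "mtx" (3x3 intrinsics, pixels), "R" (3x3) and "t" (3): a world point X has camera coordinates R X + t. Camera axes: x right, y down, z forward; pixel columns grow to the right and rows downward; lengths in m; the calibration is good to about 2 mm. A picture is of the moment at which its call begins. There is no depth.
- env.close_job(): hands the job in; it is judged then, once.
The state is a dict: "t": time; "joint_pos": joint angles; "joint_velocities": joint speeds; "tau": joint torques, N m; "ee_pos": TCP position; "eef_rot": TCP orientation; "wrist_force": force on the tool from outside, world axes, zero at the start; "ft_torque": the same for the moment, N m; "width": opening from 0.0 (shut) to 1.0 (fully open); "grip_force": force on a finger pad.
Only numpy, scipy, OpenCV 4.12 (cv2) and the standard library are available. Lean on these libraries where they do the work, as an engineer would, in place of code of your own. Each camera call takes 0.05 s, during which the arm holds its last target. There are 200 camera calls.

## Working session

There is one attempt and no reset: what is moved stays moved. The work goes in short steps, Python scripts to look and compute and a tool call to move; the robot and the scene stay as the last step left them, time stands still between calls to the robot, and variables do not carry over. Pictures are saved under pics/ and viewed, at most 10 in all, crops included, and the job is handed in when it is done.

Besides the shell and the picture viewer there is one more tool, called as name([rows], argument=value, ...), one row to a line, values as JSON. send_rows: Moves the arm, as the interface text tells. Its arguments: {"type":"object","properties":{"targets":{"type":"array","items":{"type":"object","properties":{"rx":{"type":"number"},"ry":{"type":"number"},"rz":{"type":"number"},"tx":{"type":"number"},"ty":{"type":"number"},"tz":{"type":"number"},"jaw":{"type":"number"}}}},"newtons":{"type":"number"}},"required":["targets"]}

```bash
mkdir -p pics; ls
python3 - <<'E'
from workcell import env
import cv2,numpy as np,pickle
s=env.get_state();print({k:np.round(v,3).tolist() for k,v in s.items()})
for n in("top","side"):
    c=env.capture(n);cv2.imwrite(f"pics/{n}0.png",c["frame"]);pickle.dump(c,open(f"{n}0.pkl","wb"))
    print(n,np.round(c["mtx"],1).tolist(),np.round(c["R"],3).tolist(),np.round(c["t"],3).tolist(),"cam",-c["R"].T@c["t"])
E
```

```text
pics
{'t': 0.0, 'joint_pos': [-72.921, 5.263, 70.583, -0.0, 104.267, -3.249], 'joint_velocities': [-0.029, -0.108, 0.076, -0.016, -0.051, -0.086], 'tau': [0.001, -45.873, -41.803, 0.0, 0.011, 0.0], 'ee_pos': [0.208, -0.562, 0.23], 'eef_rot': [-179.887, -0.006, 20.328], 'wrist_force': [0.19, -0.406, -0.424], 'ft_torque': [0.015, -0.005, -0.003], 'grip_force': 0.0, 'width': 0.999}
top [[400.5, 0.0, 283.4], [0.0, 400.5, 205.2], [0.0, 0.0, 1.0]] [[-0.017, -1.0, -0.024], [-0.996, 0.019, -0.091], [0.092, 0.022, -0.996]] [0.067, 0.573, 0.86] cam [0.4925177  0.03710828 0.90965036]
side [[422.5, 0.0, 282.7], [0.0, 422.5, 210.0], [0.0, 0.0, 1.0]] [[-0.84, -0.543, 0.011], [-0.393, 0.593, -0.702], [0.375, -0.594, -0.712]] [0.504, 0.235, 0.665] cam [0.26612839 0.52927573 0.63243946]
```

View pics/top0.png

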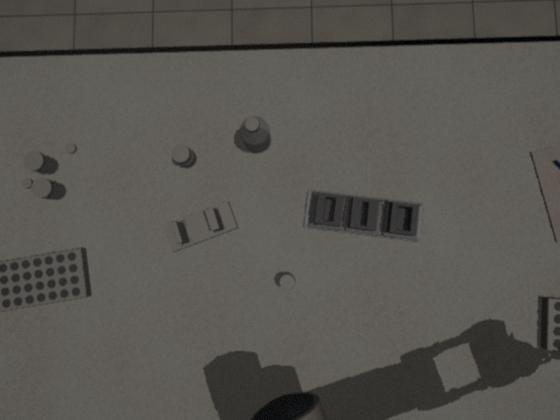

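View pics/side0.png

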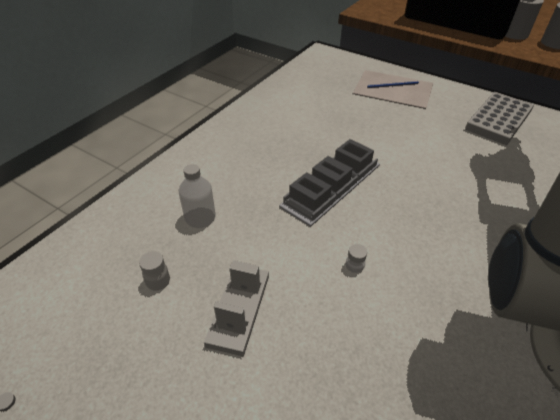

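The top view shows the stand around (202,227), with plates near (180,232) and (214,219). The gauge row is around (362,215), and the bystanders are at (255,133), (182,156) and (287,281). I'll enlarge the stand and gauges.

Run:
```python
from workcell import env
import cv2,numpy as np,pickle
for n in("top","side"):
    c=env.capture(n);f=[c["frame"].astype(float)]+[env.capture(n)["frame"].astype(float) for _ in range(4)]
    c["avg"]=np.mean(f,0);print(np.std(f,0).mean());pickle.dump(c,open(f"{n}1.pkl","wb"))
    a=np.clip(c["avg"]*2,0,255).astype(np.uint8)
    def cr(x,y,w,h,W,H):return cv2.resize(a[y:y+h,x:x+w],(W,H),interpolation=cv2.INTER_CUBIC)
    if n=="top": T=np.vstack([cr(295,180,133,66,798,396//1),cr(160,195,133,33*1+27,798,360)[:200]]) ; T=np.hstack([cr(160,195,80,60,400,300),cr(300,185,80,60,400,300)]);T=np.vstack([T,np.hstack([cr(345,185,80,60,400,300),np.zeros((300,400,3),np.uint8)])])
    else: T[300:,400:]=cr(200,250,80,60,400,300); S=np.hstack([cr(275,130,120,90,800,600)])
cv2.imwrite("pics/t1.png",T);cv2.imwrite("pics/s1.png",S)
```

```text
1.4544854436972918
0.5791468248880234
```

View pics/t1.png

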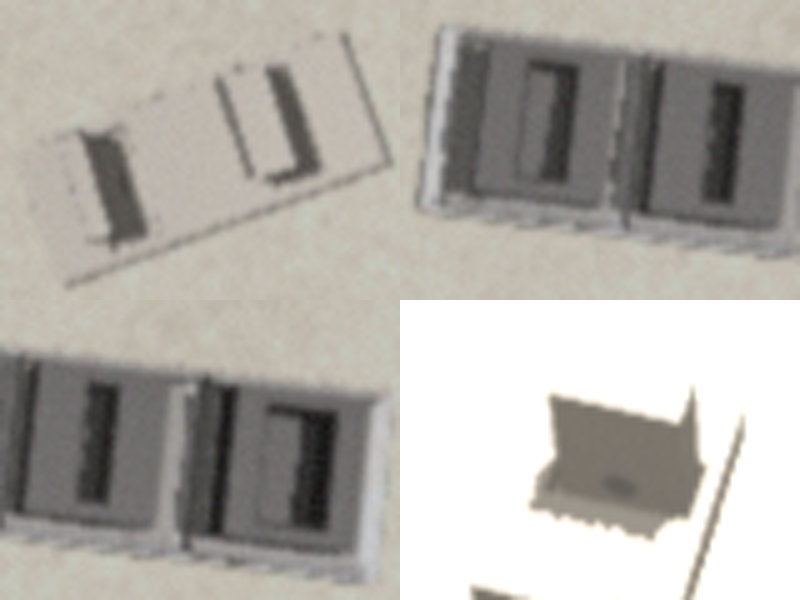

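View pics/s1.png

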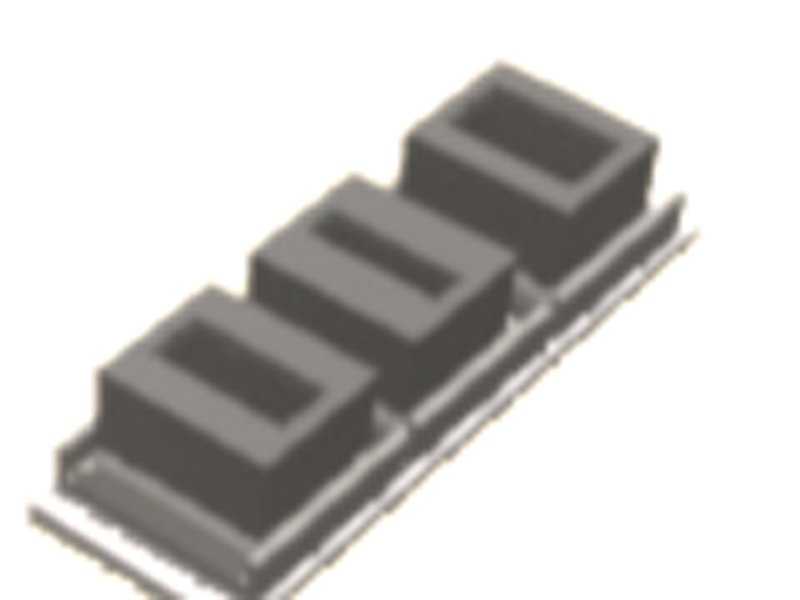

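The gauge order from +y to -y is middle, narrow, wide. In the top view the slots are near (411,208), (444,213) and (482,278−) in picture terms. The plate tops need more contrast, so I'll stretch the crops and segment the insert tops.

```bash
cat > h.py <<'E'
import cv2,numpy as np,pickle
def ld(n):return pickle.load(open(n+".pkl","rb"))
def ray(c,uv,z):
    uv=np.atleast_2d(uv).astype(float);K=c["mtx"];R=c["R"];C=-R.T@c["t"]
    d=np.c_[(uv[:,0]-K[0,2])/K[0,0],(uv[:,1]-K[1,2])/K[1,1],np.ones(len(uv))]@R
    return (C+d*((z-C[2])/d[:,2])[:,None])
def proj(c,X):
    p=np.atleast_2d(X)@c["R"].T+c["t"];p=p@c["mtx"].T;return p[:,:2]/p[:,2:]
E
python3 - <<'E'
from h import *
P=[]
for n,(x,y,w,h) in(("top",(160,195,80,60)),("side",(200,250,80,106))):
    g=ld(n+"1")["avg"].mean(2)[y:y+h,x:x+w]
    g=np.clip((g-g.min())/(np.percentile(g,98)-g.min())*255,0,255).astype(np.uint8) if 1 else g
    g=(255*(g/255.)**2.5).astype(np.uint8)
    s=400/w if n=="side" else 400/w
    P.append(cv2.resize(g,(400,int(h*s)),interpolation=cv2.INTER_CUBIC))
out=np.zeros((530,800),np.uint8);out[:300,:400]=P[0];out[:,400:]=P[1];cv2.imwrite("pics/p2.png",out)
for n,roi in(("side",(275,130,120,90)),("top",(300,185,125,60))):
    c=ld(n+"1");x,y,w,h=roi;g=c["avg"].mean(2)[y:y+h,x:x+w]
    G=cv2.resize(g.astype(np.float32),None,fx=8,fy=8,interpolation=cv2.INTER_CUBIC)
    hist=np.histogram(G,bins=range(10,100,4));print(n,hist[0].tolist())
    for lo,hi in((58,82),(64,78)) if n=="side" else((42,60),(46,58)):
        m=cv2.morphologyEx(((G>lo)&(G<hi)).astype(np.uint8),cv2.MORPH_OPEN,np.ones((13,13)))
        for k in cv2.findContours(m,cv2.RETR_EXTERNAL,cv2.CHAIN_APPROX_NONE)[0]:
            if cv2.contourArea(k)<15000:continue
            r=cv2.minAreaRect((ray(c,(k[:,0]+.5)/8-.5+[x,y],.047)[:,:2]*1000).astype(np.float32));print(lo,np.round(r[0],1),np.round(r[1],1),round(r[2],1))
E
```

```text
side [0, 0, 0, 0, 0, 0, 33701, 44860, 18117, 11927, 12305, 13001, 13307, 12645, 31495, 22574, 4838, 4571, 5406, 6114, 5221, 3743]
58 [565.3 -51.7] [57.  64.6] 82.0
58 [ 554.6 -127.6] [57.5 64.8] 81.8
top [1839, 4406, 5055, 6920, 9607, 7043, 10729, 13572, 14256, 18617, 32043, 77491, 8765, 8137, 8633, 13985, 19683, 10761, 9630, 12336, 90886, 92673]
42 [ 537.7 -200.8] [55.3 68.9] 81.4
42 [ 549.5 -117.4] [58.  68.6] 81.7
42 [559.7 -47.5] [77.  69.5] 82.4
46 [ 537.7 -200.9] [54.5 67.6] 81.5
46 [ 549.7 -116.9] [55.8 67.5] 81.8
46 [561.2 -41.1] [58.8 70.1] 85.0
```

View pics/p2.png

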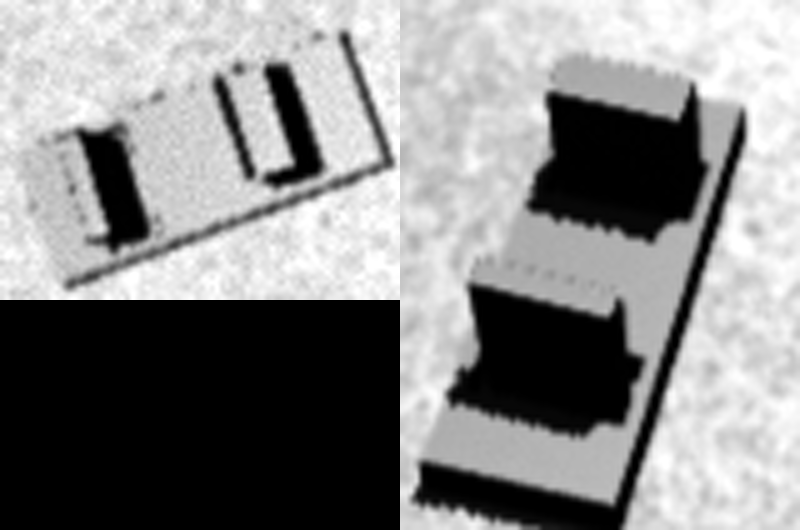

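Run:
```python
from h import *
for n,roi in(("side",(275,130,120,90)),("top",(300,185,125,60))):
    c=ld(n+"1");x,y,w,h=roi;g=c["avg"].mean(2)[y:y+h,x:x+w]
    G=cv2.resize(g.astype(np.float32),None,fx=8,fy=8,interpolation=cv2.INTER_CUBIC)
    for lo,hi in((56,84),(62,84)) if n=="side" else((46,58),(48,60)):
      for ks in (13,25,41):
        m=cv2.morphologyEx(((G>lo)&(G<hi)).astype(np.uint8),cv2.MORPH_OPEN,np.ones((ks,ks)))
        for k in cv2.findContours(m,cv2.RETR_EXTERNAL,cv2.CHAIN_APPROX_NONE)[0]:
            if cv2.contourArea(k)<12000:continue
            r=cv2.minAreaRect((ray(c,(k[:,0]+.5)/8-.5+[x,y],.055)[:,:2]*1000).astype(np.float32));print(n,lo,ks,np.round(r[0],1),np.round(r[1],1),round(r[2],1))
def q(c,pts,z,f):
    return np.round(ray(c,[f(p) for p in pts],z)[:,:2]*1000,1).tolist()
S=ld("side1");T=ld("top1")
fs=lambda p:((p[0]-400)/5+200-.4,p[1]/5+250-.4);ft=lambda p:(p[0]/5+160-.4,p[1]/5+195-.4)
print("far S",q(S,[(548,93),(685,122),(693,85),(560,57)],.07,fs))
print("near S",q(S,[(470,283),(612,318),(620,290),(490,262)],.07,fs))
print("right T bright",q(T,[(229,75),(265,68),(298,162),(257,178)],.07,ft))
print("left T bright",q(T,[(68,135),(83,135),(110,235),(90,240)],.07,ft))
print("stand T corners z18",q(T,[(25,150),(70,283),(388,162),(345,35)],.018,ft))
print("stand S",q(S,[(742,105),(622,505),(420,465)],.018,fs))
st=None
for nm,uvs in(("bottle",(192,172)),("whitejar",(152,262)),("smalljar",(357,252))):print(nm,ray(S,uvs,{"bottle":.13,"whitejar":.062,"smalljar":.045}[nm]).round(3))
```

```text
side 56 13 [561.3 -43.7] [56.8 64.5] 81.8
side 56 13 [ 550.5 -118.6] [57.3 64.5] 82.1
side 56 13 [ 538.7 -200.6] [53.6 64.3] 81.7
top 46 13 [ 537.3 -198.7] [54.  66.9] 81.5
top 46 13 [ 549.2 -115.5] [55.3 66.9] 81.8
top 46 13 [560.5 -40.4] [58.2 69.4] 85.0
top 46 25 [ 539.1 -185.3] [28.1 66.7] 83.9
top 46 25 [ 546.7 -132. ] [19.4 66.6] 81.4
top 46 25 [551.8 -98.4] [21.5 66.6] 83.1
top 46 25 [560.  -40.6] [54.9 67.1] 82.3
top 46 41 [ 536.1 -185. ] [27.2 57.4] 80.8
top 46 41 [ 550.2 -132.8] [19.  59.2] 82.2
top 46 41 [552.5 -98.4] [21.1 64. ] 83.9
top 46 41 [557.  -59.8] [15.2 66. ] 82.6
top 46 41 [561.9 -27.6] [28.7 67. ] 82.2
top 48 13 [ 537.6 -199.1] [54.4 67. ] 81.9
top 48 13 [ 549.1 -116.4] [56.7 67.5] 81.7
top 48 13 [559.9 -41.9] [56.9 67.7] 81.6
top 48 25 [ 540.7 -185.7] [26.7 64.2] 80.8
top 48 25 [ 546.7 -132.6] [19.4 67.3] 81.6
top 48 25 [552.9 -98.4] [20.7 65.4] 83.2
top 48 25 [557.6 -61.3] [17.7 66.2] 82.1
top 48 25 [562.  -27.9] [28.5 67.6] 81.5
top 48 41 [ 535.5 -184.9] [26.7 52.7] 80.8
top 48 41 [ 546.8 -132.6] [19.2 67.1] 81.8
top 48 41 [552.9 -98.3] [20.5 64.1] 84.2
top 48 41 [558.2 -60.4] [15.5 64.7] 82.6
top 48 41 [564.3 -22.7] [17.8 64.1] 82.8
far S [[562.6, 221.1], [518.3, 205.9], [524.7, 192.3], [568.4, 207.2]]
near S [[538.2, 290.9], [494.8, 276.8], [498.6, 267.7], [537.8, 281.7]]
right T bright [[563.7, 220.7], [566.4, 205.4], [526.5, 191.5], [520.1, 208.8]]
left T bright [[539.6, 289.0], [539.5, 282.6], [497.3, 270.9], [495.3, 279.4]]
stand T corners z18 [[536.2, 324.0], [476.6, 303.2], [527.8, 160.7], [585.2, 179.7]]
stand S [[528.9, 158.7], [474.4, 304.0], [534.8, 327.8]]
bottle [[0.722 0.119 0.13 ]]
whitejar [[0.683 0.278 0.062]]
smalljar [[0.408 0.054 0.045]]
```

send_rows([
  {"tx": 0.02, "ty": 0.055, "tz": -0.006, "jaw": 0},
  {"tx": 0.04, "ty": 0.11, "tz": -0.012, "jaw": 0},
  {"tx": 0.06, "ty": 0.165, "tz": -0.018, "jaw": 0},
  {"tx": 0.08, "ty": 0.22, "tz": -0.024, "jaw": 0},
  {"tx": 0.1, "ty": 0.275, "tz": -0.03, "jaw": 0},
  {"tx": 0.12, "ty": 0.33, "tz": -0.036, "jaw": 0},
  {"tx": 0.14, "ty": 0.385, "tz": -0.042, "jaw": 0},
  {"tx": 0.16, "ty": 0.44, "tz": -0.048, "jaw": 0},
  {"tx": 0.18, "ty": 0.495, "tz": -0.054, "jaw": 0},
  {"tx": 0.2, "ty": 0.55, "tz": -0.06, "jaw": 0},
], newtons=30)

```text
validation failed for argument at $.ta...
```

send_rows([
  {"tx": 0.02, "ty": 0.055, "tz": -0.006, "rz": -0.4},
  {"tx": 0.04, "ty": 0.11, "tz": -0.012, "rz": -0.8},
  {"tx": 0.06, "ty": 0.165, "tz": -0.018, "rz": -1.3},
  {"tx": 0.08, "ty": 0.22, "tz": -0.024, "rz": -1.3},
  {"tx": 0.1, "ty": 0.27, "tz": -0.03, "rz": -1.3},
  {"tx": 0.11, "ty": 0.293, "tz": -0.04, "rz": -1.3},
  {"tx": 0.11, "ty": 0.293, "tz": -0.04, "rz": -1.3},
  {"tx": 0.11, "ty": 0.293, "tz": -0.04, "rz": -1.3},
])

```text
validation failed for argument at $.ta...
```

send_rows([
  {"rx": 0, "ry": 0, "rz": 0, "tx": 0.02, "ty": 0.055, "tz": -0.006, "jaw": 0},
  {"rx": 0, "ry": 0, "rz": 0, "tx": 0.04, "ty": 0.11, "tz": -0.012, "jaw": 0},
  {"rx": 0, "ry": 0, "rz": 0, "tx": 0.06, "ty": 0.165, "tz": -0.018, "jaw": 0},
  {"rx": 0, "ry": 0, "rz": 0, "tx": 0.08, "ty": 0.22, "tz": -0.024, "jaw": 0},
  {"rx": 0, "ry": 0, "rz": 0, "tx": 0.1, "ty": 0.275, "tz": -0.03, "jaw": 0},
  {"rx": 0, "ry": 0, "rz": 0, "tx": 0.12, "ty": 0.33, "tz": -0.036, "jaw": 0},
  {"rx": 0, "ry": 0, "rz": 0, "tx": 0.14, "ty": 0.385, "tz": -0.042, "jaw": 0},
  {"rx": 0, "ry": 0, "rz": 0, "tx": 0.16, "ty": 0.44, "tz": -0.048, "jaw": 0},
  {"rx": 0, "ry": 0, "rz": 0, "tx": 0.18, "ty": 0.495, "tz": -0.054, "jaw": 0},
  {"rx": 0, "ry": 0, "rz": 0, "tx": 0.2, "ty": 0.55, "tz": -0.06, "jaw": 0},
], newtons=30)

```text
t: 1.85
ee_pos: [0.4088, -0.0108, 0.1715]
eef_rot: [179.9, -0.1, 20.3]
wrist_force: [0.2, -0.6, -0.3]
width: 1.004
grip_force: 0.0
```

send_rows([
  {"rx": 0, "ry": 0, "rz": -0.4, "tx": 0.02, "ty": 0.055, "tz": -0.006, "jaw": 0},
  {"rx": 0, "ry": 0, "rz": -0.8, "tx": 0.04, "ty": 0.11, "tz": -0.012, "jaw": 0},
  {"rx": 0, "ry": 0, "rz": -1.3, "tx": 0.06, "ty": 0.165, "tz": -0.018, "jaw": 0},
  {"rx": 0, "ry": 0, "rz": -1.3, "tx": 0.08, "ty": 0.22, "tz": -0.024, "jaw": 0},
  {"rx": 0, "ry": 0, "rz": -1.3, "tx": 0.1, "ty": 0.27, "tz": -0.03, "jaw": 0},
  {"rx": 0, "ry": 0, "rz": -1.3, "tx": 0.11, "ty": 0.293, "tz": -0.04, "jaw": 0},
  {"rx": 0, "ry": 0, "rz": -1.3, "tx": 0.11, "ty": 0.293, "tz": -0.065, "jaw": 0},
  {"rx": 0, "ry": 0, "rz": -1.3, "tx": 0.11, "ty": 0.293, "tz": -0.09, "jaw": 0},
])

```text
t: 2.85
ee_pos: [0.5185, 0.2809, 0.0806]
eef_rot: [180.0, -0.0, 19.1]
wrist_force: [-0.3, 0.8, 0.5]
width: 0.995
grip_force: 0.0
```

Run:
```python
from h import *
from workcell import env
s=env.get_state();print(s["ee_pos"],s["eef_rot"])
P=[]
for n,(x,y,w,h) in(("top",(140,180,120,90)),("side",(170,210,120,160))):
    c=env.capture(n);g=np.clip(c["frame"]*2.,0,255).astype(np.uint8)[y:y+h,x:x+w]
    P.append(cv2.resize(g,(400,int(h*400/w)),interpolation=cv2.INTER_CUBIC))
o=np.zeros((533,800,3),np.uint8);o[:300,:400]=P[0];o[:,400:]=P[1][:533];cv2.imwrite("pics/g3.png",o)
```

```text
[0.51854354 0.2809391  0.08058712] [ 1.79998642e+02 -1.48025048e-02  1.90786016e+01]
```

View pics/g3.png

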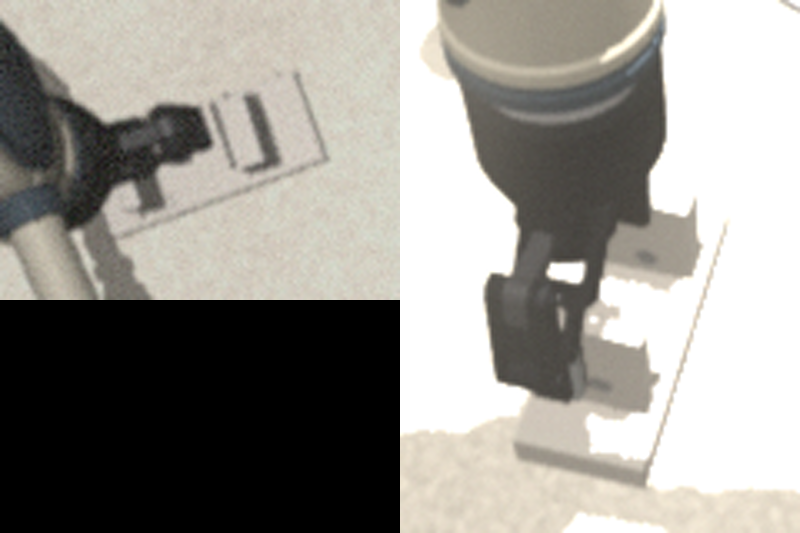

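The fingers straddle the thin plate: in the side crop, the finger at (540,335) is on its +y side, and both fingers are clear of the thick plate at (655,240). Descend and grip.

send_rows([
  {"rx": 0, "ry": 0, "rz": 0, "tx": -0.001, "ty": -0.001, "tz": -0.02, "jaw": 0},
  {"rx": 0, "ry": 0, "rz": 0, "tx": -0.001, "ty": -0.001, "tz": -0.04, "jaw": 0},
  {"rx": 0, "ry": 0, "rz": 0, "tx": -0.001, "ty": -0.001, "tz": -0.04, "jaw": 0.6},
  {"rx": 0, "ry": 0, "rz": 0, "tx": -0.001, "ty": -0.001, "tz": -0.04, "jaw": 1},
  {"rx": 0, "ry": 0, "rz": 0, "tx": -0.001, "ty": -0.001, "tz": -0.04, "jaw": 1},
  {"rx": 0, "ry": 0, "rz": 0, "tx": -0.001, "ty": -0.001, "tz": -0.04, "jaw": 1},
  {"rx": 0, "ry": 0, "rz": 0, "tx": -0.001, "ty": -0.001, "tz": -0.04, "jaw": 1},
  {"rx": 0, "ry": 0, "rz": 0, "tx": -0.001, "ty": -0.001, "tz": -0.04, "jaw": 1},
], newtons=30)

```text
t: 3.95
ee_pos: [0.5179, 0.2795, 0.042]
eef_rot: [-180.0, -0.1, 19.0]
wrist_force: [-0.1, -0.7, 2.8]
width: 0.108
grip_force: 35.7
```

send_rows([
  {"rx": 0, "ry": 0, "rz": 0, "tx": 0, "ty": 0, "tz": 0.015, "jaw": 1},
  {"rx": 0, "ry": 0, "rz": 0, "tx": 0, "ty": 0, "tz": 0.045, "jaw": 1},
  {"rx": 0, "ry": 0, "rz": 0, "tx": 0, "ty": 0, "tz": 0.09, "jaw": 1},
  {"rx": 0, "ry": 0, "rz": -4, "tx": 0.003, "ty": -0.04, "tz": 0.1, "jaw": 1},
  {"rx": 0, "ry": 0, "rz": -8, "tx": 0.007, "ty": -0.09, "tz": 0.1, "jaw": 1},
  {"rx": 0, "ry": 0, "rz": -12, "tx": 0.011, "ty": -0.14, "tz": 0.1, "jaw": 1},
  {"rx": 0, "ry": 0, "rz": -16, "tx": 0.015, "ty": -0.19, "tz": 0.1, "jaw": 1},
  {"rx": 0, "ry": 0, "rz": -20, "tx": 0.019, "ty": -0.24, "tz": 0.1, "jaw": 1},
  {"rx": 0, "ry": 0, "rz": -24, "tx": 0.023, "ty": -0.29, "tz": 0.1, "jaw": 1},
  {"rx": 0, "ry": 0, "rz": -27.2, "tx": 0.027, "ty": -0.34, "tz": 0.1, "jaw": 1},
])

```text
t: 5.2
ee_pos: [0.5443, -0.0622, 0.1421]
eef_rot: [-180.0, -0.0, -8.3]
wrist_force: [1.6, -0.4, -1.0]
width: 0.113
grip_force: 35.2
```

send_rows([
  {"rx": 0, "ry": 0, "rz": 0, "tx": 0.004, "ty": -0.04, "tz": -0.01, "jaw": 1},
  {"rx": 0, "ry": 0, "rz": 0, "tx": 0.005, "ty": -0.057, "tz": -0.03, "jaw": 1},
  {"rx": 0, "ry": 0, "rz": 0, "tx": 0.005, "ty": -0.057, "tz": -0.03, "jaw": 1},
  {"rx": 0, "ry": 0, "rz": 0, "tx": 0.005, "ty": -0.057, "tz": -0.03, "jaw": 1},
])

```text
t: 5.7
ee_pos: [0.5494, -0.1163, 0.1113]
eef_rot: [-180.0, 0.0, -8.1]
wrist_force: [0.9, 0.8, -0.4]
width: 0.111
grip_force: 35.2
```

Run:
```python
from h import *
from workcell import env
s=env.get_state();print(s["ee_pos"],s["eef_rot"],s["wrist_force"],s["width"]*85)
P=[]
for n,(x,y,w,h) in(("top",(300,170,120,90)),("side",(275,100,120,120))):
    c=env.capture(n);c["avg"]=np.mean([c["frame"].astype(float)]+[env.capture(n)["frame"] for _ in range(3)],0);pickle.dump(c,open(n+"4.pkl","wb"))
    g=np.clip(c["avg"]*2.,0,255).astype(np.uint8)[y:y+h,x:x+w]
    P.append(cv2.resize(g,(400,int(h*400/w)) if n=="top" else (600,600),interpolation=cv2.INTER_CUBIC))
cv2.imwrite("pics/s4.png",P[1])
```

```text
[ 0.54941024 -0.11628143  0.11133811] [-1.79952457e+02  3.06829516e-02 -8.10365353e+00] [ 0.85188073  0.81849974 -0.38616933] 9.46140107046844
```

View pics/s4.png

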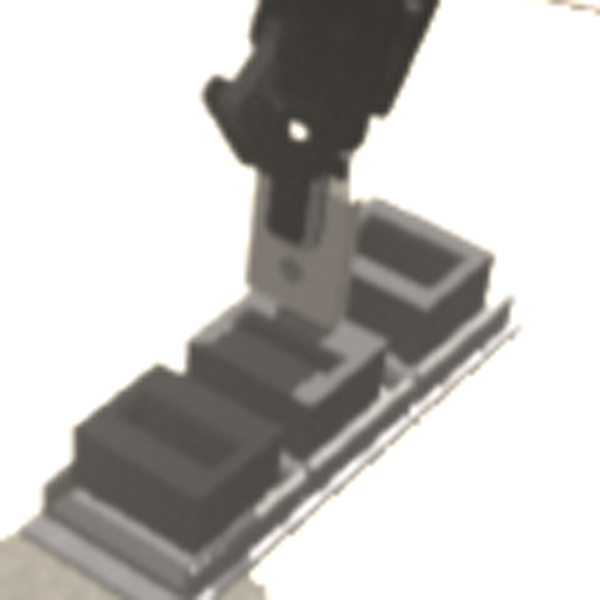

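The side picture shows the plate hanging over the narrow gauge, with its bottom edge from about (246,280) to (330,330) in the 5x crop. The fingers grip it squarely.

Run:
```python
from h import *
S=ld("side4")
e=np.array([.5494,-.1163]);a=np.radians(-8.1);ux=np.array([np.cos(a),np.sin(a)]);uy=np.array([-ux[1],ux[0]])
for nm,X in(("+x+y",(23,5)),("-x+y",(-23,5)),("-x-y",(-23,-5))):
    p=np.r_[e+ux*X[0]/1e3+uy*X[1]/1e3,.0743];uv=proj(S,p)[0];print(nm,uv,((uv+.4)-[275,100])*5)
def m(p,z):
    r=ray(S,[(p[0]/5+275-.4,p[1]/5+100-.4)],z)[0,:2]-e;return np.round([r@ux*1e3,r@uy*1e3],1)
print([m(p,.0743) for p in((246,280),(330,330),(345,325))])
# row profile: edges of plate at a few rows near z=85..95, grey values in columns
g=S["avg"].mean(2)
for r in(153,156,159,162):print(r,np.round(g[r,320:350]).astype(int).tolist())
for c in(326,330,334,338,342):print("c",c,np.round(g[148:172,c]).astype(int).tolist())
```

```text
+x+y [323.22013615 157.79294634] [243.10068076 290.96473172]
-x+y [340.97364841 167.06108267] [331.86824205 337.30541334]
-x-y [343.77093774 164.76663648] [345.85468872 325.83318239]
[array([26.6, -1.8]), array([-19.7,   1.6]), array([-22.4,  -5.2])]
153 [163, 160, 160, 148, 91, 64, 60, 61, 61, 60, 57, 51, 48, 48, 50, 55, 59, 60, 60, 59, 59, 59, 59, 57, 57, 67, 74, 75, 76, 74]
156 [159, 160, 158, 135, 90, 65, 61, 61, 60, 60, 60, 59, 57, 54, 55, 57, 59, 60, 60, 60, 60, 59, 58, 57, 54, 44, 41, 44, 52, 60]
159 [159, 158, 143, 112, 86, 77, 75, 72, 69, 64, 63, 61, 59, 60, 60, 59, 60, 59, 59, 59, 59, 60, 57, 55, 49, 41, 39, 39, 39, 39]
162 [86, 76, 70, 61, 52, 50, 55, 62, 69, 71, 55, 48, 46, 50, 52, 56, 58, 59, 60, 59, 59, 59, 57, 56, 46, 40, 39, 39, 39, 40]
c 326 [62, 62, 61, 61, 61, 60, 60, 60, 61, 64, 72, 75, 75, 70, 55, 44, 42, 40, 40, 43, 45, 46, 46, 47]
c 330 [56, 59, 60, 59, 58, 57, 59, 60, 60, 60, 60, 63, 64, 61, 55, 49, 43, 42, 41, 39, 40, 43, 45, 46]
c 334 [38, 49, 57, 58, 55, 50, 49, 50, 55, 59, 60, 60, 60, 58, 52, 47, 46, 46, 44, 42, 40, 39, 40, 42]
c 338 [48, 54, 59, 59, 60, 60, 59, 60, 60, 59, 60, 59, 60, 59, 60, 58, 54, 48, 46, 46, 48, 46, 41, 40]
c 342 [59, 60, 59, 59, 60, 59, 59, 59, 58, 57, 57, 57, 57, 57, 57, 58, 62, 67, 73, 76, 76, 74, 62, 48]
```

send_rows([
  {"rx": 0, "ry": 0, "rz": 0, "tx": 0, "ty": 0.0005, "tz": -0.01, "jaw": 1},
  {"rx": 0, "ry": 0, "rz": 0, "tx": 0, "ty": 0.0005, "tz": -0.016, "jaw": 1},
  {"rx": 0, "ry": 0, "rz": 0, "tx": 0, "ty": 0.0005, "tz": -0.019, "jaw": 1},
  {"rx": 0, "ry": 0, "rz": 0, "tx": 0, "ty": 0.0005, "tz": -0.021, "jaw": 1},
  {"rx": 0, "ry": 0, "rz": 0, "tx": 0, "ty": 0.0005, "tz": -0.021, "jaw": 1},
  {"rx": 0, "ry": 0, "rz": 0, "tx": 0, "ty": 0.0005, "tz": -0.021, "jaw": 1},
])

```text
t: 6.85
ee_pos: [0.5496, -0.1172, 0.0906]
eef_rot: [180.0, -0.0, -8.2]
wrist_force: [0.2, 0.4, 0.2]
width: 0.111
grip_force: 35.2
```

send_rows([
  {"rx": 0, "ry": 0, "rz": 0, "tx": 0, "ty": 0, "tz": -0.001, "jaw": 1},
  {"rx": 0, "ry": 0, "rz": 0, "tx": 0, "ty": 0, "tz": -0.002, "jaw": 1},
  {"rx": 0, "ry": 0, "rz": 0, "tx": 0, "ty": 0, "tz": -0.002, "jaw": 1},
  {"rx": 0, "ry": 0, "rz": 0, "tx": 0, "ty": 0, "tz": -0.002, "jaw": 1},
])

```text
t: 7.35
ee_pos: [0.5496, -0.1169, 0.0884]
eef_rot: [-180.0, -0.0, -8.2]
wrist_force: [0.4, 2.4, 0.3]
width: 0.109
grip_force: 35.4
```

```bash
python3 -c "
from workcell import env
s=env.get_state();print(s['ee_pos'],s['wrist_force'],s['ft_torque'],s['eef_rot'])"
```

```text
[ 0.54962197 -0.11689028  0.08843957] [0.42410344 2.37161739 0.28992886] [ 0.39251457 -0.11846784 -0.00848335] [-1.79975367e+02 -2.40548714e-02 -8.15740833e+00]
```

A gentle +y force says the taper is pushing the plate toward +y, so I'll follow it.

send_rows([
  {"rx": 0, "ry": 0, "rz": 0, "tx": 0, "ty": 0.0008, "tz": 0, "jaw": 1},
  {"rx": 0, "ry": 0, "rz": 0, "tx": 0, "ty": 0.0008, "tz": -0.001, "jaw": 1},
  {"rx": 0, "ry": 0, "rz": 0, "tx": 0, "ty": 0.0008, "tz": -0.002, "jaw": 1},
  {"rx": 0, "ry": 0, "rz": 0, "tx": 0, "ty": 0.0008, "tz": -0.002, "jaw": 1},
])

```text
t: 7.85
ee_pos: [0.5492, -0.1164, 0.086]
eef_rot: [180.0, 0.0, -8.2]
wrist_force: [-0.9, -0.0, -1.1]
width: 0.113
grip_force: 35.2
```

Continue down 4 mm.

send_rows([
  {"rx": 0, "ry": 0, "rz": 0, "tx": 0, "ty": 0.0002, "tz": -0.001, "jaw": 1},
  {"rx": 0, "ry": 0, "rz": 0, "tx": 0, "ty": 0.0002, "tz": -0.002, "jaw": 1},
  {"rx": 0, "ry": 0, "rz": 0, "tx": 0, "ty": 0.0002, "tz": -0.003, "jaw": 1},
  {"rx": 0, "ry": 0, "rz": 0, "tx": 0, "ty": 0.0002, "tz": -0.003, "jaw": 1},
])

```text
t: 8.35
ee_pos: [0.5494, -0.1161, 0.0831]
eef_rot: [-180.0, 0.0, -8.2]
wrist_force: [0.0, 0.1, -1.1]
width: 0.112
grip_force: 35.2
```

send_rows([
  {"rx": 0, "ry": 0, "rz": 0, "tx": 0, "ty": 0, "tz": -0.002, "jaw": 1},
  {"rx": 0, "ry": 0, "rz": 0, "tx": 0, "ty": 0, "tz": -0.004, "jaw": 1},
  {"rx": 0, "ry": 0, "rz": 0, "tx": 0, "ty": 0, "tz": -0.006, "jaw": 1},
  {"rx": 0, "ry": 0, "rz": 0, "tx": 0, "ty": 0, "tz": -0.008, "jaw": 1},
  {"rx": 0, "ry": 0, "rz": 0, "tx": 0, "ty": 0, "tz": -0.01, "jaw": 1},
  {"rx": 0, "ry": 0, "rz": 0, "tx": 0, "ty": 0, "tz": -0.012, "jaw": 1},
  {"rx": 0, "ry": 0, "rz": 0, "tx": 0, "ty": 0, "tz": -0.012, "jaw": 1},
])

```text
t: 9.22
ee_pos: [0.5493, -0.1161, 0.071]
eef_rot: [-180.0, 0.0, -8.2]
wrist_force: [1.0, -1.0, -0.5]
width: 0.115
grip_force: 35.2
```

send_rows([
  {"rx": 0, "ry": 0, "rz": 0, "tx": 0, "ty": 0, "tz": -0.0015, "jaw": 1},
  {"rx": 0, "ry": 0, "rz": 0, "tx": 0, "ty": 0, "tz": -0.003, "jaw": 1},
  {"rx": 0, "ry": 0, "rz": 0, "tx": 0, "ty": 0, "tz": -0.0045, "jaw": 1},
  {"rx": 0, "ry": 0, "rz": 0, "tx": 0, "ty": 0, "tz": -0.006, "jaw": 1},
  {"rx": 0, "ry": 0, "rz": 0, "tx": 0, "ty": 0, "tz": -0.0065, "jaw": 1},
  {"rx": 0, "ry": 0, "rz": 0, "tx": 0, "ty": 0, "tz": -0.0065, "jaw": 1},
])

```text
t: 9.98
ee_pos: [0.5495, -0.1162, 0.065]
eef_rot: [180.0, -0.0, -8.2]
wrist_force: [-0.8, -0.5, 0.5]
width: 0.112
grip_force: 35.5
```

send_rows([
  {"rx": 0, "ry": 0, "rz": 0, "tx": 0, "ty": 0, "tz": -0.0005, "jaw": 1},
  {"rx": 0, "ry": 0, "rz": 0, "tx": 0, "ty": 0, "tz": -0.001, "jaw": 1},
  {"rx": 0, "ry": 0, "rz": 0, "tx": 0, "ty": 0, "tz": -0.0015, "jaw": 1},
  {"rx": 0, "ry": 0, "rz": 0, "tx": 0, "ty": 0, "tz": -0.0015, "jaw": 1},
])

```text
t: 10.48
ee_pos: [0.5496, -0.1161, 0.0639]
eef_rot: [180.0, -0.0, -8.2]
wrist_force: [-2.1, 0.8, 4.8]
width: 0.109
grip_force: 36.1
```

Floor contact at the expected height with 5 N. Release and lift.

send_rows([
  {"rx": 0, "ry": 0, "rz": 0, "tx": 0, "ty": 0, "tz": 0.0008, "jaw": 1},
  {"rx": 0, "ry": 0, "rz": 0, "tx": 0, "ty": 0, "tz": 0.0008, "jaw": 0.75},
  {"rx": 0, "ry": 0, "rz": 0, "tx": 0, "ty": 0, "tz": 0.0008, "jaw": 0.6},
  {"rx": 0, "ry": 0, "rz": 0, "tx": 0, "ty": 0, "tz": 0.0008, "jaw": 0.5},
  {"rx": 0, "ry": 0, "rz": 0, "tx": 0, "ty": 0, "tz": 0.005, "jaw": 0.5},
  {"rx": 0, "ry": 0, "rz": 0, "tx": 0, "ty": 0, "tz": 0.03, "jaw": 0.5},
  {"rx": 0, "ry": 0, "rz": 0, "tx": 0, "ty": 0, "tz": 0.07, "jaw": 0.5},
  {"rx": 0, "ry": 0, "rz": 0, "tx": 0, "ty": 0.05, "tz": 0.08, "jaw": 0.3},
  {"rx": 0, "ry": 0, "rz": 4, "tx": 0, "ty": 0.1, "tz": 0.08, "jaw": 0},
  {"rx": 0, "ry": 0, "rz": 8, "tx": 0, "ty": 0.15, "tz": 0.08, "jaw": 0},
])

```text
t: 11.72
ee_pos: [0.5496, 0.0352, 0.144]
eef_rot: [-180.0, -0.1, -0.1]
wrist_force: [-0.2, -0.4, -0.5]
width: 1.003
grip_force: 0.0
```

send_rows([
  {"rx": 0, "ry": 0, "rz": 5, "tx": -0.002, "ty": 0.05, "tz": 0, "jaw": 0},
  {"rx": 0, "ry": 0, "rz": 10, "tx": -0.004, "ty": 0.1, "tz": 0, "jaw": 0},
  {"rx": 0, "ry": 0, "rz": 15, "tx": -0.005, "ty": 0.15, "tz": -0.01, "jaw": 0},
  {"rx": 0, "ry": 0, "rz": 19, "tx": -0.006, "ty": 0.171, "tz": -0.03, "jaw": 0},
  {"rx": 0, "ry": 0, "rz": 19, "tx": -0.006, "ty": 0.171, "tz": -0.05, "jaw": 0},
  {"rx": 0, "ry": 0, "rz": 19, "tx": -0.006, "ty": 0.171, "tz": -0.075, "jaw": 0},
  {"rx": 0, "ry": 0, "rz": 19, "tx": -0.006, "ty": 0.171, "tz": -0.102, "jaw": 0},
  {"rx": 0, "ry": 0, "rz": 19, "tx": -0.006, "ty": 0.171, "tz": -0.102, "jaw": 0},
])

```text
t: 12.72
ee_pos: [0.5416, 0.2026, 0.0376]
eef_rot: [180.0, 0.4, 18.7]
wrist_force: [-1.0, -0.6, -0.1]
width: 0.997
grip_force: 0.0
```

send_rows([
  {"rx": 0, "ry": 0, "rz": 0, "tx": 0, "ty": 0, "tz": 0, "jaw": 0.6},
  {"rx": 0, "ry": 0, "rz": 0, "tx": 0, "ty": 0, "tz": 0, "jaw": 1},
  {"rx": 0, "ry": 0, "rz": 0, "tx": 0, "ty": 0, "tz": 0, "jaw": 1},
  {"rx": 0, "ry": 0, "rz": 0, "tx": 0, "ty": 0, "tz": 0, "jaw": 1},
  {"rx": 0, "ry": 0, "rz": 0, "tx": 0, "ty": 0, "tz": 0, "jaw": 1},
  {"rx": 0, "ry": 0, "rz": 0, "tx": 0, "ty": 0, "tz": 0, "jaw": 1},
])

```text
t: 13.48
ee_pos: [0.5438, 0.205, 0.042]
eef_rot: [180.0, -0.1, 18.8]
wrist_force: [-0.8, 0.3, 4.1]
width: 0.201
grip_force: 36.0
```

Run:
```python
from h import *
from workcell import env
s=env.get_state();print(s["ee_pos"],s["eef_rot"],s["wrist_force"],s["width"]*85)
x,y,w,h=275,100,120,120
c=env.capture("side");c["avg"]=np.mean([c["frame"].astype(float)]+[env.capture("side")["frame"] for _ in range(3)],0)
t=env.capture("top")
g=np.clip(c["avg"]*2.,0,255).astype(np.uint8)[y:y+h,x:x+w];k=np.clip(t["frame"]*2.,0,255).astype(np.uint8)[170:260,300:420]
o=np.zeros((400,800,3),np.uint8);o[:,:400]=cv2.resize(g,(400,400),interpolation=2);o[:300,400:]=cv2.resize(k,(400,300),interpolation=2)
cv2.imwrite("pics/c5.png",o)
```

```text
[0.54381903 0.20502418 0.04198   ] [ 1.79996182e+02 -6.87714538e-02  1.88357473e+01] [-0.80811225  0.27994032  4.11851529] 17.118111931822256
```

View pics/c5.png

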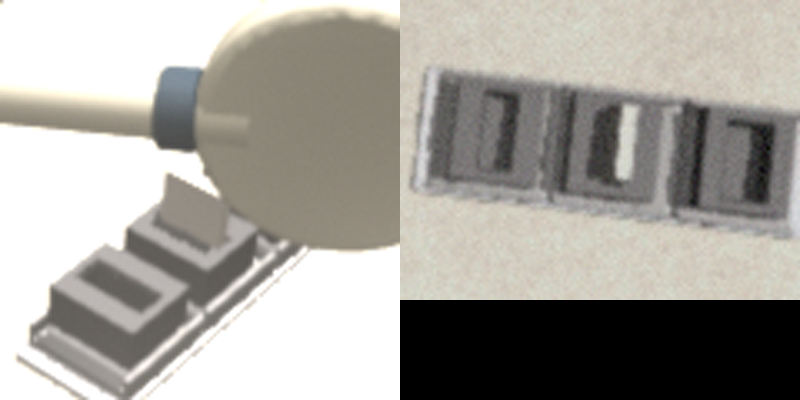

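The picture shows the thin plate standing upright, deep in the narrow slot: side crop (195,210), top crop (627,140). The thick plate is gripped, with the opening at about 17 mm. Carry it to the middle gauge.

send_rows([
  {"rx": 0, "ry": 0, "rz": 0, "tx": 0, "ty": 0, "tz": 0.015, "jaw": 1},
  {"rx": 0, "ry": 0, "rz": 0, "tx": 0, "ty": 0, "tz": 0.045, "jaw": 1},
  {"rx": 0, "ry": 0, "rz": -4, "tx": 0.001, "ty": -0.01, "tz": 0.075, "jaw": 1},
  {"rx": 0, "ry": 0, "rz": -9, "tx": 0.004, "ty": -0.06, "tz": 0.08, "jaw": 1},
  {"rx": 0, "ry": 0, "rz": -14, "tx": 0.007, "ty": -0.11, "tz": 0.08, "jaw": 1},
  {"rx": 0, "ry": 0, "rz": -19, "tx": 0.011, "ty": -0.16, "tz": 0.08, "jaw": 1},
  {"rx": 0, "ry": 0, "rz": -24, "tx": 0.014, "ty": -0.21, "tz": 0.08, "jaw": 1},
  {"rx": 0, "ry": 0, "rz": -27, "tx": 0.0165, "ty": -0.246, "tz": 0.075, "jaw": 1},
  {"rx": 0, "ry": 0, "rz": -27, "tx": 0.0165, "ty": -0.246, "tz": 0.065, "jaw": 1},
  {"rx": 0, "ry": 0, "rz": -27, "tx": 0.0165, "ty": -0.246, "tz": 0.065, "jaw": 1},
])

```text
t: 14.98
ee_pos: [0.559, -0.0407, 0.1048]
eef_rot: [-180.0, 0.2, -8.2]
wrist_force: [0.6, 0.1, -2.1]
width: 0.205
grip_force: 35.3
```

```bash
python3 -c "
from workcell import env
for i in range(3):
  s=env.get_state();print(s['ee_pos'],s['wrist_force'],s['eef_rot'],s['width'])
  env.capture('top')"
```

```text
[ 0.55899395 -0.04070062  0.10484093] [ 0.5888092   0.10068637 -2.1117267 ] [-179.97050834    0.1822791    -8.16373763] 0.2052860064626554
[ 0.5593673  -0.04025851  0.1055282 ] [ 1.34527905  0.34358226 -1.3924788 ] [-1.79973382e+02  1.15855762e-01 -8.11011506e+00] 0.20498364877887054
[ 0.55969011 -0.04008105  0.10608135] [ 0.5919788   0.29176391 -2.01912786] [-1.79981080e+02  5.36475463e-02 -8.08160254e+00] 0.2021453977318665
```

send_rows([
  {"rx": 0, "ry": 0, "rz": 0, "tx": 0, "ty": -0.001, "tz": -0.006, "jaw": 1},
  {"rx": 0, "ry": 0, "rz": 0, "tx": 0, "ty": -0.001, "tz": -0.012, "jaw": 1},
  {"rx": 0, "ry": 0, "rz": 0, "tx": 0, "ty": -0.001, "tz": -0.015, "jaw": 1},
  {"rx": 0, "ry": 0, "rz": 0, "tx": 0, "ty": -0.001, "tz": -0.017, "jaw": 1},
  {"rx": 0, "ry": 0, "rz": 0, "tx": 0, "ty": -0.001, "tz": -0.017, "jaw": 1},
  {"rx": 0, "ry": 0, "rz": 0, "tx": 0, "ty": -0.001, "tz": -0.017, "jaw": 1},
])

```text
t: 15.88
ee_pos: [0.56, -0.0422, 0.0895]
eef_rot: [-180.0, -0.0, -8.2]
wrist_force: [0.2, -0.0, -2.2]
width: 0.207
grip_force: 35.3
```

send_rows([
  {"rx": 0, "ry": 0, "rz": 0, "tx": 0, "ty": 0, "tz": -0.001, "jaw": 1},
  {"rx": 0, "ry": 0, "rz": 0, "tx": 0, "ty": 0, "tz": -0.0015, "jaw": 1},
  {"rx": 0, "ry": 0, "rz": 0, "tx": 0, "ty": 0, "tz": -0.0015, "jaw": 1},
])

```text
t: 16.25
ee_pos: [0.5599, -0.0421, 0.0877]
eef_rot: [-180.0, 0.0, -8.2]
wrist_force: [-0.6, -0.4, -1.2]
width: 0.207
grip_force: 35.3
```

send_rows([
  {"rx": 0, "ry": 0, "rz": 0, "tx": 0, "ty": 0, "tz": -0.001, "jaw": 1},
  {"rx": 0, "ry": 0, "rz": 0, "tx": 0, "ty": 0, "tz": -0.002, "jaw": 1},
  {"rx": 0, "ry": 0, "rz": 0, "tx": 0, "ty": 0, "tz": -0.002, "jaw": 1},
  {"rx": 0, "ry": 0, "rz": 0, "tx": 0, "ty": 0, "tz": -0.002, "jaw": 1},
])

```text
t: 16.75
ee_pos: [0.5599, -0.0421, 0.0858]
eef_rot: [-180.0, 0.0, -8.2]
wrist_force: [0.0, 0.6, -1.3]
width: 0.206
grip_force: 35.3
```

send_rows([
  {"rx": 0, "ry": 0, "rz": 0, "tx": 0, "ty": 0.0001, "tz": -0.001, "jaw": 1},
  {"rx": 0, "ry": 0, "rz": 0, "tx": 0, "ty": 0.0001, "tz": -0.002, "jaw": 1},
  {"rx": 0, "ry": 0, "rz": 0, "tx": 0, "ty": 0.0001, "tz": -0.003, "jaw": 1},
  {"rx": 0, "ry": 0, "rz": 0, "tx": 0, "ty": 0.0001, "tz": -0.003, "jaw": 1},
])

```text
t: 17.25
ee_pos: [0.5599, -0.042, 0.0826]
eef_rot: [-180.0, 0.0, -8.2]
wrist_force: [-0.6, 0.8, -0.6]
width: 0.21
grip_force: 35.3
```

send_rows([
  {"rx": 0, "ry": 0, "rz": 0, "tx": 0, "ty": 0.0001, "tz": -0.002, "jaw": 1},
  {"rx": 0, "ry": 0, "rz": 0, "tx": 0, "ty": 0.0001, "tz": -0.004, "jaw": 1},
  {"rx": 0, "ry": 0, "rz": 0, "tx": 0, "ty": 0.0001, "tz": -0.006, "jaw": 1},
  {"rx": 0, "ry": 0, "rz": 0, "tx": 0, "ty": 0.0001, "tz": -0.008, "jaw": 1},
  {"rx": 0, "ry": 0, "rz": 0, "tx": 0, "ty": 0.0001, "tz": -0.01, "jaw": 1},
  {"rx": 0, "ry": 0, "rz": 0, "tx": 0, "ty": 0.0001, "tz": -0.012, "jaw": 1},
  {"rx": 0, "ry": 0, "rz": 0, "tx": 0, "ty": 0.0001, "tz": -0.013, "jaw": 1},
  {"rx": 0, "ry": 0, "rz": 0, "tx": 0, "ty": 0.0001, "tz": -0.013, "jaw": 1},
])

```text
t: 18.25
ee_pos: [0.5599, -0.0419, 0.0697]
eef_rot: [180.0, 0.0, -8.2]
wrist_force: [-0.3, 1.1, -2.4]
width: 0.203
grip_force: 35.3
```

send_rows([
  {"rx": 0, "ry": 0, "rz": 0, "tx": 0, "ty": 0.0002, "tz": -0.001, "jaw": 1},
  {"rx": 0, "ry": 0, "rz": 0, "tx": 0, "ty": 0.0002, "tz": -0.002, "jaw": 1},
  {"rx": 0, "ry": 0, "rz": 0, "tx": 0, "ty": 0.0002, "tz": -0.003, "jaw": 1},
  {"rx": 0, "ry": 0, "rz": 0, "tx": 0, "ty": 0.0002, "tz": -0.004, "jaw": 1},
  {"rx": 0, "ry": 0, "rz": 0, "tx": 0, "ty": 0.0002, "tz": -0.005, "jaw": 1},
  {"rx": 0, "ry": 0, "rz": 0, "tx": 0, "ty": 0.0002, "tz": -0.0055, "jaw": 1},
  {"rx": 0, "ry": 0, "rz": 0, "tx": 0, "ty": 0.0002, "tz": -0.0055, "jaw": 1},
])

```text
t: 19.12
ee_pos: [0.56, -0.0418, 0.0647]
eef_rot: [180.0, -0.0, -8.2]
wrist_force: [-1.1, 0.1, 1.0]
width: 0.204
grip_force: 35.6
```

send_rows([
  {"rx": 0, "ry": 0, "rz": 0, "tx": 0, "ty": 0, "tz": -0.0005, "jaw": 1},
  {"rx": 0, "ry": 0, "rz": 0, "tx": 0, "ty": 0, "tz": -0.001, "jaw": 1},
  {"rx": 0, "ry": 0, "rz": 0, "tx": 0, "ty": 0, "tz": -0.001, "jaw": 1},
])

```text
t: 19.5
ee_pos: [0.5601, -0.0418, 0.0639]
eef_rot: [180.0, -0.0, -8.2]
wrist_force: [-2.8, 0.7, 4.7]
width: 0.205
grip_force: 36.2
```

Home on the floor at the same height as the first plate. Release and retreat.

send_rows([
  {"rx": 0, "ry": 0, "rz": 0, "tx": 0, "ty": 0, "tz": 0.0008, "jaw": 1},
  {"rx": 0, "ry": 0, "rz": 0, "tx": 0, "ty": 0, "tz": 0.0008, "jaw": 0.7},
  {"rx": 0, "ry": 0, "rz": 0, "tx": 0, "ty": 0, "tz": 0.0008, "jaw": 0.6},
  {"rx": 0, "ry": 0, "rz": 0, "tx": 0, "ty": 0, "tz": 0.0008, "jaw": 0.5},
  {"rx": 0, "ry": 0, "rz": 0, "tx": 0, "ty": 0, "tz": 0.005, "jaw": 0.5},
  {"rx": 0, "ry": 0, "rz": 0, "tx": 0, "ty": 0, "tz": 0.03, "jaw": 0.5},
  {"rx": 0, "ry": 0, "rz": 0, "tx": 0, "ty": 0, "tz": 0.07, "jaw": 0.5},
  {"rx": 0, "ry": 0, "rz": 0, "tx": -0.03, "ty": 0.05, "tz": 0.1, "jaw": 0.5},
  {"rx": 0, "ry": 0, "rz": 0, "tx": -0.05, "ty": 0.1, "tz": 0.12, "jaw": 0.5},
  {"rx": 0, "ry": 0, "rz": 0, "tx": -0.06, "ty": 0.15, "tz": 0.13, "jaw": 0.5},
])

```text
t: 20.75
ee_pos: [0.4996, 0.1096, 0.1959]
eef_rot: [-179.9, -0.2, -8.2]
wrist_force: [1.3, -0.2, -0.2]
width: 0.501
grip_force: 0.0
```

send_rows([
  {"rx": 0, "ry": 0, "rz": 0, "tx": 0, "ty": 0.05, "tz": 0.01, "jaw": 0.5},
  {"rx": 0, "ry": 0, "rz": 0, "tx": 0, "ty": 0.1, "tz": 0.01, "jaw": 0.5},
  {"rx": 0, "ry": 0, "rz": 0, "tx": 0, "ty": 0.12, "tz": 0.01, "jaw": 0.5},
  {"rx": 0, "ry": 0, "rz": 0, "tx": 0, "ty": 0.12, "tz": 0.01, "jaw": 0.5},
])

```text
t: 21.25
ee_pos: [0.4998, 0.2289, 0.203]
eef_rot: [180.0, 0.0, -8.1]
wrist_force: [1.4, -0.3, -0.8]
width: 0.505
grip_force: 0.0
```

Run:
```python
from h import *
from workcell import env
c=env.capture("side");t=env.capture("top");print(env.get_state()["ee_pos"],env.get_state()["t"])
g=np.clip(c["frame"]*2.,0,255).astype(np.uint8)[100:220,275:395];k=np.clip(t["frame"]*2.,0,255).astype(np.uint8)[170:260,300:420]
o=np.zeros((400,800,3),np.uint8);o[:,:400]=cv2.resize(g,(400,400),interpolation=2);o[:300,400:]=cv2.resize(k,(400,300),interpolation=2)
cv2.imwrite("pics/f6.png",o)
```

```text
[0.50011842 0.22726781 0.20318369] 21.35
```

View pics/f6.png

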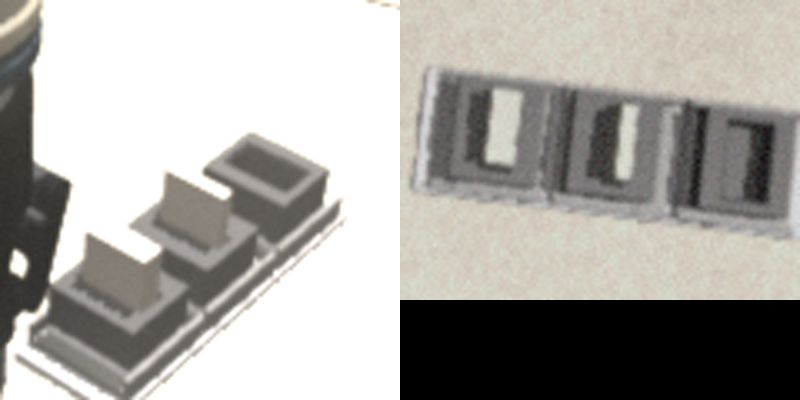

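Both plates stand upright and at equal depth: the thick one in the middle gauge (side crop 122,270) and the thin one in the narrow gauge (197,210). The gripper is clear of both.

```bash
python3 -c "
from workcell import env
print(env.close_job())"
```

```text
the job is handed in; nothing more can be done
None
```

The thin plate is seated in the narrow gauge and the thick plate in the middle gauge, both upright on the slot floor and released; floor contact read about 5 N each, and I handed the job in at about 21 s, with no verdict shown.

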